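Lock a gauge-arm shaft with a ring linchpin

ROBOT

A 6-joint arm with a two-finger parallel gripper is mounted at the origin on the work surface. World frame = base frame: x ahead of the robot, y to its left, z up, the work surface at z = 0. Lengths are in mm, angles in degrees, forces in N, time in s.
With the tool pointing down it reaches from about 350 to 850 mm from the base axis. Payload 8.1 kg.
Tool frame: the origin (TCP) lies on the centre line of the jaws, within the pads' length; the fingertips stand 19 mm ahead of it and the grasp point (between the pads) is the TCP; z points along the fingers, y is the line along which they close (so a half turn about z gives the same grasp; the last joint's range is limited). The gripper opens to 85 mm and grips with 20 to 120 N. Pads are 22 mm wide; open, the fingers measure 114 mm over their backs; the gripper's body (76 mm by 85 mm) begins 54 mm behind the grasp point. The pads swing forward as they close: fully open they stand 13 mm farther back than shut.
Start: joints at [63.289, 7.471, 85.268, -0, 87.261, -4.893], TCP at [222.977, 557.034, 250.292] pointing down, gripper open.
Joint ranges: [-169.43, 169.43], [-51.17, 129.36], [1.28, 143.12], [-76.62, 256.62], [0, 156.53], [-152.29, 152.29]. Speed limits (degrees/s): [136.94, 136.94, 159.86, 180, 180, 180].

INTERFACE

Orientations are given as [roll, pitch, yaw] about the fixed x, y, z axes, in that order (R = Rz(yaw) Ry(pitch) Rx(roll)).
In Python, from bench import r gives the robot as it stands. The module is installed in compiled form; this text tells all that it offers.
- The arm moves only by the tool servo_tool, never from a script. Its arguments are lists of equal length, an entry for each row: "fingers": the finger opening in m, from 0 to 0.0854; "linear": the shift along the tool's x, y, z in m, a list of three; "rotation": the turn, a rotation vector about the tool's x, y, z in degrees, a list of three. A call has 1 to 10 rows; each row is the pose to reach, as a shift and turn from the pose commanded when the call began, along the tool's axes at that moment; what a row does not reach only later rows make up. A row lasts 1/10 s, in which the tool goes at most 50 mm and 8.59 degrees, less where a joint would pass 70% of its speed; a pose out of reach is approached as far as the arm can. A call with a gripper value outside its range is refused whole. The fingers move at their own pace and stop on an object; "force" is the grip in N (left out, the last holds). Time passes only in rows, so rows that repeat a pose let the fingers close. It gives the time, the measured TCP pose, the force, the opening and the grip force at its end, in the units of the state.
- r.sense(): the state, without advancing time (a new reading comes with each control period).
- r.snapshot(name): name is "scene" or "top"; returns a dict with "frame" (384x512x3 uint8, red, green, blue), "fx", "fy", "cx", "cy" (pixels), "camera_from_world" (4x4, takes a point from world to camera coordinates). Camera axes: x right, y up, looking along -z (the intrinsics and any distortion apply to the point x, -y, -z); pixel columns grow to the right and rows downward; lengths in mm; the calibration is good to about 2 mm. A picture is of the moment at which its call begins. There is no depth.
- r.hand_in(): hands the job in; it is judged then, once.
The state is a dict: "time": time; "joint_pos": joint angles; "qd": joint speeds; "joint_efforts": joint torques, N m; "tool_pos": TCP position; "tcp_rot": TCP orientation; "ft_force": force on the tool from outside, world axes, zero at the start; "wrist_torque": the same for the moment, N m; "finger_gap": finger opening in mm; "grip_force": force on a finger pad.
Only numpy, scipy, OpenCV 4.12 (cv2) and the standard library are available. Lean on these libraries where they do the work, as an engineer would, in place of code of your own. Each camera call takes 0.05 s, during which the arm holds its last target. There are 200 camera calls.

TASK

Take the linchpin out of its parking block and push it down through the cross hole near the free end of the checking fixture's square shaft, with its ring leaning back towards the fixture's hub, until its collar sits fully home; feel gently for the hole, as the shaft has end play, and never force it. Then swing the pin's wire ring up over the pin's head so that it drops past the shaft's free end and hangs down around the shaft, and let go. Leave the loose gauge block, cap and wrench where they are.

Things in the scene. Friction and masses are not known exactly. Their poses are not given: they have to be found in the camera images.
- fixture: Fixed checking fixture: aluminium base, blue pillar, steel hub with gauge arm, and a bright level square steel shaft, 26 x 26 mm, that sticks out of the hub along the fixture's +x (free end). Origin on the table straight below point hole_nominal; z up. Shaft top at z = 98 mm, underside 72 mm. Base 100 mm wide, 12 mm high, ends at x = -20 mm, so under the shaft's free end there is only the table.
- hole_nominal (a point): Centre of the cross hole's mouth on the shaft's top face (z = 98 mm) when the shaft is in mid end play; axes as fixture. The shaft may really stand up to 6 mm either way along x, stiffly held, and is not measured: the true hole has y = 0, x = -6 to +6 mm; find it by feel. Hole vertical, through, 11 mm across, about 1 mm chamfer, its centre 16 mm from the shaft's free end face.
- hub_face (a point): Middle of the top edge of the hub's face, 37 mm behind hole_nominal (fixture x = -37 mm), z = 103 mm; the hub is 46 mm wide and reaches back to the pillar (50 x 50 mm, x = -110 to -60 mm, top z = 102 mm). The gauge arm, top z = 99 mm, runs from the hub to y = +102 mm at x = -55 to -40 mm and ends over an aluminium nest 34 mm high.
- holder: Dark steel parking block, fixed, 50 x 50 x 52 mm high, with a vertical 11.6 mm hole through its middle in which the linchpin stands at the start. Origin at the centre of its underside.
- linchpin: Steel linchpin, 120 to 180 g with ring, standing upright in the holder. Origin on its axis at the underside of its 22 mm round collar; z up along it; the ring leans back to its -x. Collar z 0 to 4 mm, hinge block 14 x 30 mm z 4 to 14 mm, thumb tab above. Once home, the origin is at hole height (98 mm) and +x must point along the fixture's +x, so that the ring swings past the shaft's free end.
- tab_grip (a point): Grip point on the linchpin's flat thumb tab, 41 mm above its origin. The tab is 24 mm wide in x, 12 mm thick in y, from z = 14 to 50 mm. Grip across y; keep the fingertips above z = 20 mm to clear the leaning ring's arms (at y = +-20 mm).
- pin_tip (a point): Lower end of the linchpin's round shank, 42 mm below its origin. Shank 10 mm across with a chamfer of about 1 mm at the tip.
- ring (a joint): Angle of the ring on the linchpin; hinge axis is the pin's y, 9 mm above its origin. 0 (stop): leaning back, 30 degrees above level towards the pin's -x. Grows as the ring rises: 1.05 upright above the tab, 2.62 level towards +x, 4.19 hanging straight down beside the shank (stop 4.3). It turns almost freely: short of upright it falls back, past upright it drops by its own weight.
- ring_bow (a point): Middle of the ring's outer bow. The ring is a U of 5 mm steel wire, 45 mm wide overall, 25 g; the bow's middle lies 56 mm from the hinge axis (at the start 48 mm behind it and 28 mm above it) and passes 15 mm above the tab's top. Touch it from behind with the shut fingertips, then lift and push it along its arc about the hinge (under 1 N; a level push can jam).
- gauge_block: Bystander: loose bright steel block 60 x 30 x 22 mm. Origin at the centre of its underside.
- cap: Bystander: loose round black plastic cap, 42 mm across, 24 mm high. Origin at the centre of its underside.
- wrench: Bystander: loose steel wrench 150 mm long, lying flat. Origin at the middle of its underside.
There are look-alikes about, which are no part of the job. Several things look just like the fixture: the one meant starts farthest to the robot's right.

How it is judged:
By the outcome, as a careful person would: the job done as asked, in the order asked, and still so for the second after the job is handed in, with the robot touching nothing.
It also fails if it takes over 67 s, if anything falls off the work surface, if the arm or the gripper's body presses on something with over 40 N, if the wrist force passes 120 N, or if a joint passes its speed limit or range.

## Working session

There is one attempt and no reset: what is moved stays moved. The work goes in short steps, Python scripts to look and compute and a tool call to move; the robot and the scene stay as the last step left them, time stands still between calls to the robot, and variables do not carry over. Pictures are saved under pics/ and viewed, at most 10 in all, crops included, and the job is handed in when it is done.

Besides the shell and the picture viewer there is one more tool, called by a JSON object that holds its "name" and its "arguments". servo_tool: Moves the arm, as the interface text tells. Its arguments: {"type":"object","properties":{"fingers":{"type":"array","items":{"type":"number"}},"linear":{"type":"array","items":{"type":"array","items":{"type":"number"}}},"rotation":{"type":"array","items":{"type":"array","items":{"type":"number"}}},"force":{"type":"number"}},"required":["fingers","linear","rotation"]}

```bash
mkdir -p pics; cat > h.py <<'E'
import numpy as np, cv2
from bench import r
def snap(n,f):
    s=r.snapshot(n); cv2.imwrite('pics/'+f,cv2.cvtColor(s['frame'],cv2.COLOR_RGB2BGR)); 
    np.savez('pics/'+f[:-4]+'.npz',**{k:np.array(v) for k,v in s.items()}); return s
def ray(s,u,v):
    M=np.array(s['camera_from_world']);R=M[:3,:3];t=M[:3,3]
    d=np.array([(u-s['cx'])/s['fx'],-(v-s['cy'])/s['fy'],-1.])
    return -R.T@t, R.T@d
def onz(s,u,v,z):
    o,d=ray(s,u,v); return o+d*(z-o[2])/d[2]
def proj(s,p):
    M=np.array(s['camera_from_world']);c=M[:3,:3]@np.array(p,float)+M[:3,3]
    return np.array([s['cx']+s['fx']*c[0]/-c[2], s['cy']-s['fy']*c[1]/-c[2]])
E
python3 - <<'E'
from h import *
a=snap('top','top.png');b=snap('scene','scene.png')
for s in(a,b):
    print({k:v for k,v in s.items() if k!='frame' and k!='camera_from_world'}, ray(s,256,192))
print(r.sense())
im=[cv2.imread('pics/top.png'),cv2.imread('pics/scene.png')]
E
```

```text
{'fx': 452.71661686671126, 'fy': 452.71661686671126, 'cx': 246.00050801243302, 'cy': 189.08926649127704} (array([ 391.46865202,  -75.29406867, 1254.29587974]), array([ 0.12359769, -0.02841666, -0.99219218]))
{'fx': 364.67545704933514, 'fy': 364.67545704933514, 'cx': 256.0197006217822, 'cy': 193.5467749647093} (array([1149.03699345,  -31.97987657,  522.20897227]), array([-0.80958065, -0.04536263, -0.58526866]))
{'time': 0.1, 'joint_pos': array([ 6.32888131e+01,  7.51165349e+00,  8.53234299e+01,  1.94456876e-03,
        8.72636944e+01, -4.89290874e+00]), 'qd': array([ 0.05895208, -0.07296701, -0.29454674,  0.00886096,  0.0122643 ,
        0.00365327]), 'joint_efforts': array([ 1.59340590e-03, -5.70961726e+01, -5.01933968e+01, -1.05837496e-04,
        8.45343660e-03,  7.20612161e-05]), 'tool_pos': array([222.74990722, 556.60563743, 249.33649086]), 'tcp_rot': array([-1.79901748e+02, -1.03602194e-02,  1.58181618e+02]), 'ft_force': array([0.8053346 , 0.31182329, 0.00443797]), 'wrist_torque': array([ 0.0018566 , -0.02329528, -0.02663673]), 'grip_force': 0.0, 'finger_gap': 85.27387408783217}
```

View pics/top.png

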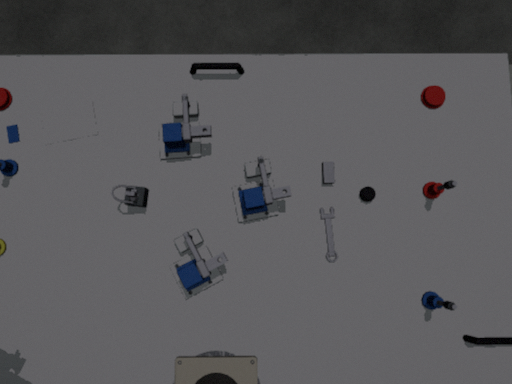

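View pics/scene.png

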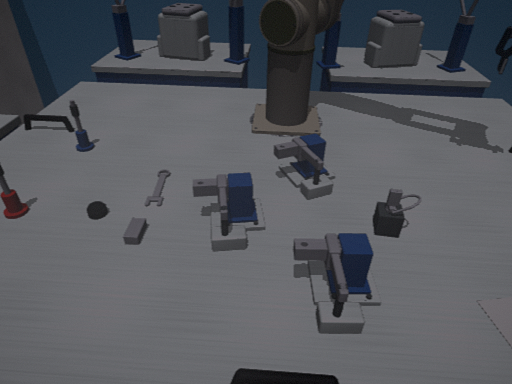

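The top view (x up, y left) shows three fixtures, at top px (180,130), (257,195) and (200,265). The one farthest to the robot's right is (257,195), which is scene px (228,205). The linchpin in its holder is at top px (136,196), scene px (390,213), with its ring towards image left (+y). I'll check the choice in a close crop.

```bash
python3 - <<'E'
import cv2,numpy as np
t=cv2.imread('pics/top.png');s=cv2.imread('pics/scene.png')
def c(i,x,y,w,h,k):return cv2.convertScaleAbs(cv2.resize(i[y:y+h,x:x+w],None,fx=k,fy=k,interpolation=cv2.INTER_CUBIC),alpha=1.6)
A=np.hstack([c(t,225,150,75,75,5),c(t,105,165,75,75,5)])
B=np.hstack([c(s,180,160,100,60,3.75),c(s,360,180,75,45,5)])
cv2.imwrite('pics/crop.png',np.vstack([A,B]))
E
```

```text
(no output)
```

View pics/crop.png

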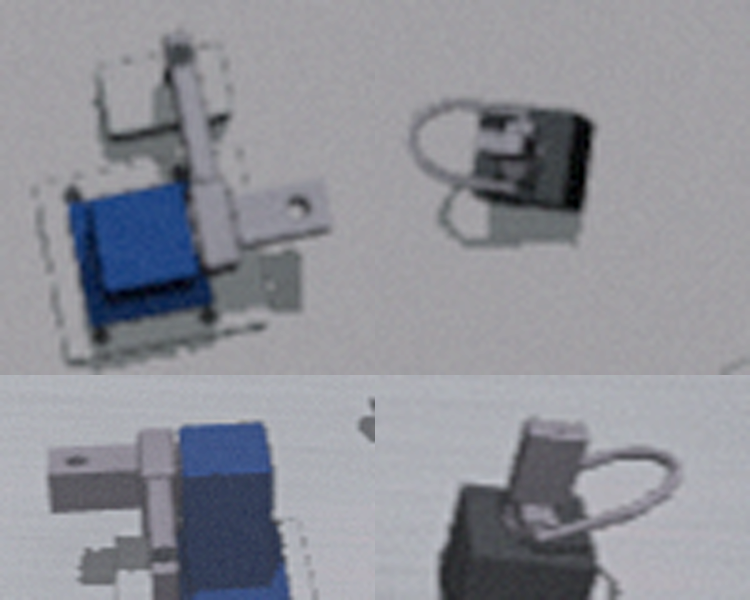

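The crop confirms the choice: the target fixture's open cross hole is at top px ≈(284.8,191.2) and scene px ≈(200.5,182.9). The pin stands in the dark block with its ring towards image left. I'll take finer measurements now.

```bash
python3 - <<'E'
from h import *
T=dict(np.load('pics/top.npz'));S=dict(np.load('pics/scene.npz'))
# hole
def tri(a,b):
    o1,d1=ray(T,*a);o2,d2=ray(S,*b)
    k=np.linalg.lstsq(np.c_[d1,-d2],o2-o1,rcond=None)[0];p,q=o1+k[0]*d1,o2+k[1]*d2
    return (p+q)/2,np.linalg.norm(p-q)
def dark(s,x,y,w):
    g=cv2.cvtColor(s['frame'],cv2.COLOR_RGB2GRAY).astype(float)[y-w:y+w+1,x-w:x+w+1]
    k=np.clip(np.median(g)-12-g,0,None);Y,X=np.mgrid[y-w:y+w+1,x-w:x+w+1];return (k*X).sum()/k.sum(),(k*Y).sum()/k.sum()
a=dark(T,285,191,3);b=dark(S,200,183,2);print('hole',a,b,onz(T,*a,98),onz(S,*b,98),tri(a,b))
# blue pillar top z=102
f=T['frame'][150:225,225:300].astype(int);m=((f[...,2]-f[...,0]>50)&(f[...,2]>np.percentile(f[...,2][(f[...,2]-f[...,0]>50)],55)))
m=cv2.morphologyEx(m.astype(np.uint8),cv2.MORPH_OPEN,np.ones((3,3)))
cs=cv2.findContours(m,0,1)[0];c=max(cs,key=cv2.contourArea);box=cv2.boxPoints(cv2.minAreaRect(c))+[225,150]
P=np.array([onz(T,*p,102)[:2] for p in box]);print('pillar',P,np.linalg.norm(np.diff(P,axis=0),axis=1),P.mean(0))
for i in range(2):
    e=P[i+1]-P[i];print(np.degrees(np.arctan2(e[1],e[0])))
# crops
def c(s,x,y,w,h,k):return cv2.convertScaleAbs(cv2.resize(cv2.cvtColor(s['frame'],cv2.COLOR_RGB2BGR)[y:y+h,x:x+w],None,fx=k,fy=k,interpolation=cv2.INTER_CUBIC),alpha=2.)
cv2.imwrite('pics/pin.png',np.hstack([c(T,108,176,45,45,9),c(S,368,180,55,65,6)[:405,:330]] if 0 else [c(T,108,178,44,40,9),c(S,370,182,55,50,7.2)]))
cv2.imwrite('pics/pin.png',cv2.resize(cv2.imread('pics/pin.png'),(792,360)))
E
```

```text
hole (np.float64(284.70899470899474), np.float64(190.11640211640213)) (np.float64(199.632183908046), np.float64(182.54022988505747)) [ 539.90280318 -182.43898825   98.        ] [ 539.83965595 -182.33143632   98.        ] (array([ 539.88816096, -182.37853942,   98.03364148]), np.float64(0.11576703294624614))Traceback (most recent call last):
  File "<stdin>", line 15, in <module>
ValueError: max() iterable argument is empty
```

```bash
python3 - <<'E'
from h import *
T=dict(np.load('pics/top.npz'));S=dict(np.load('pics/scene.npz'))
f=T['frame'][150:225,225:300].astype(int);d=f[...,2]-f[...,0]
bl=d>30;th=np.percentile(f[...,2][bl],45);m=(bl&(f[...,2]>th)).astype(np.uint8)
m=cv2.morphologyEx(m,cv2.MORPH_OPEN,np.ones((3,3)));print(bl.sum(),th,m.sum())
c=max(cv2.findContours(m,0,1)[0],key=cv2.contourArea);box=cv2.boxPoints(cv2.minAreaRect(c))+[225,150]
P=np.array([onz(T,*p,102)[:2] for p in box]);print('pillar',P,np.linalg.norm(np.diff(P,axis=0),axis=1),P.mean(0))
for i in range(2):
    e=P[i+1]-P[i];print(np.degrees(np.arctan2(e[1],e[0])))
v=np.array([539.9,-182.4])-P.mean(0);print('pillar->hole',np.linalg.norm(v),np.degrees(np.arctan2(v[1],v[0])))
def c(s,x,y,w,h,k):return cv2.convertScaleAbs(cv2.resize(cv2.cvtColor(s['frame'],cv2.COLOR_RGB2BGR)[y:y+h,x:x+w],None,fx=k,fy=k,interpolation=cv2.INTER_CUBIC),alpha=2.)
# shaft crop from top as well
cv2.imwrite('pics/pin.png',np.vstack([np.hstack([c(T,108,178,44,33,9),c(S,370,182,44,33,9)]),np.hstack([c(T,260,175,44,25,9),c(S,185,165,44,25,9)])]))
E
```

```text
504 79.0 234
pillar [[ 539.41019708  -75.17308356]
 [ 547.69325094 -117.71634363]
 [ 505.95284857 -125.50806489]
 [ 497.7562712   -83.15245081]] [43.34210377 42.46141908 43.14141774] [ 522.70314195 -100.38748572]
-78.9825052550778
-169.42623850318031
pillar->hole 83.79608836252623 -78.15746501233725
```

View pics/pin.png

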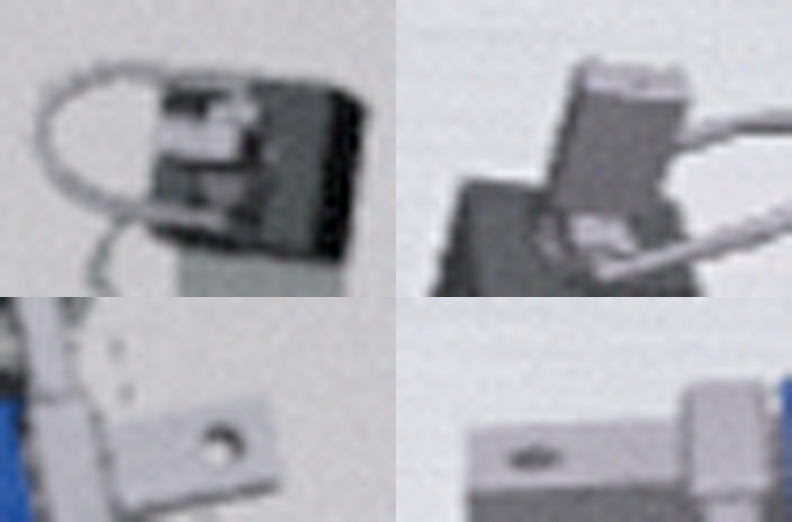

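The tab's top face centre is at top px ≈(129.9,193.1) and scene px ≈(396,190.4). The true hole centre is at top px ≈(284.3,191.1) and scene px ≈(199.7,182.4), midway across the shaft's width in both views. Next I triangulate these and get the yaws.

```bash
python3 - <<'E'
from h import *
T=dict(np.load('pics/top.npz'));S=dict(np.load('pics/scene.npz'))
def tri(a,b):
    o1,d1=ray(T,*a);o2,d2=ray(S,*b)
    k=np.linalg.lstsq(np.c_[d1,-d2],o2-o1,rcond=None)[0];p,q=o1+k[0]*d1,o2+k[1]*d2
    return (p+q)/2,np.linalg.norm(p-q)
print('hole',tri((284.3,191.1),(199.7,182.4)),onz(T,284.3,191.1,98),onz(S,199.7,182.4,98))
print('tab',tri((129.9,193.1),(396,190.4)),onz(T,129.9,193.1,102),onz(S,396,190.4,102))
ct=lambda x,y:(108+(x+.5)/9-.5,178+(y+.5)/9-.5)
cs=lambda x,y:(370+(x-396+.5)/9-.5,182+(y+.5)/9-.5)
ft=lambda x,y:(260+(x+.5)/9-.5,175+(y-297+.5)/9-.5)
fs=lambda x,y:(185+(x-396+.5)/9-.5,165+(y-297+.5)/9-.5)
def ang(s,f,p,q,z):
    e=onz(s,*f(*q),z)-onz(s,*f(*p),z);return np.degrees(np.arctan2(e[1],e[0])),np.linalg.norm(e)
print('holder edges',ang(T,ct,(165,72),(360,98),52),ang(T,ct,(155,238),(340,262),52))
print('tab lower edge',ang(T,ct,(160,158),(243,166),102),'scene tab edges',ang(S,cs,(688,98),(578,90),102),ang(S,cs,(688,68),(580,60),102))
print('shaft',ang(T,ft,(112,425),(270,393),98),ang(T,ft,(125,516),(278,483),98),ang(S,fs,(684,490),(470,492),98),ang(S,fs,(684,420),(470,427),98))
# holder top corners triangulation for centre
h=[onz(T,*ct(*p),52)[:2] for p in((165,72),(360,98))];print(h)
# predicted overlay: pin at centre with yaw -97 -> bow pixel
for yaw in(-92,-97):
    c,s=np.cos(np.radians(yaw)),np.sin(np.radians(yaw))
    for tp in [tri((129.9,193.1),(396,190.4))[0]]:
        b=[tp[0]-48*c,tp[1]-48*s,89];u=proj(T,b);w=proj(S,b);print(yaw,'bow crop',(u-[108,178]+.5)*9,(w-[370,182]+.5)*9+[396,0])
E
```

```text
hole (array([ 537.6174814 , -182.06965665,   96.81529397]), np.float64(1.258875627648781)) [ 537.3555928  -181.33769068   98.        ] [ 539.32377018 -182.29148461   98.        ]
tab (array([534.53509528, 215.13368104, 100.68775544]), np.float64(0.2855228318489982)) [534.33920949 214.65928301 102.        ] [536.4221323  214.52064213 102.        ]
holder edges (np.float64(-98.02338151376593), np.float64(58.6779650916283)) (np.float64(-97.79347327017388), np.float64(55.33953822081983))
tab lower edge (np.float64(-95.919283390594), np.float64(23.750157041866164)) scene tab edges (np.float64(-92.00383179364258), np.float64(23.801226972765164)) (np.float64(-92.21412232619517), np.float64(23.653062005836624))
shaft (np.float64(-78.85872690239722), np.float64(46.32406477685712)) (np.float64(-78.17620291730637), np.float64(44.850151983768725)) (np.float64(-83.71853646334338), np.float64(47.88696338781131)) (np.float64(-81.19626654657365), np.float64(49.205060623509766))
[array([560.96392445, 238.49298515]), array([552.77381825, 180.3894074 ])]
-92 bow crop [ 44.33212925 140.55364657] [839.93590316 138.33157794]
-97 bow crop [ 45.92559147 126.14745363] [843.89660117 149.35088271]
```

The relative hole–tab shift agrees between views: (+2.9, −396.4) mm. The pin is at about (535.4, 214.6) with yaw about −94, and the fixture yaw is about −79.2. I'll go above the pin with tool yaw 86.

{"name": "servo_tool", "arguments": {"fingers": [0.0854, 0.08, 0.07, 0.06, 0.06, 0.06, 0.06, 0.06, 0.06, 0.06], "linear": [[-0.042, -0.02, 0.005], [-0.084, -0.04, 0.01], [-0.125, -0.061, 0.015], [-0.167, -0.081, 0.025], [-0.209, -0.101, 0.035], [-0.25, -0.121, 0.045], [-0.292, -0.141, 0.055], [-0.334, -0.162, 0.065], [-0.375, -0.182, 0.072], [-0.4172, -0.2019, 0.08]], "rotation": [[0, 0, 7.2], [0, 0, 14.4], [0, 0, 21.6], [0, 0, 28.8], [0, 0, 36], [0, 0, 43.2], [0, 0, 50.4], [0, 0, 57.6], [0, 0, 64.8], [0, 0, 72.2]], "force": 30}}

```text
time: 1.1
tool_pos: [535.9, 212.9, 169.6]
tcp_rot: [-180.0, 0.0, 85.7]
ft_force: [0.6, 0.6, -0.4]
finger_gap: 60.0
grip_force: 0.0
```

{"name": "servo_tool", "arguments": {"fingers": [0.06, 0.06, 0.06, 0.06, 0.05, 0.04, 0.03, 0.02], "linear": [[0, 0, 0.02], [0, 0, 0.045], [0, 0, 0.065], [0, 0, 0.0745], [0, 0, 0.0745], [0, 0, 0.0745], [0, 0, 0.0745], [0, 0, 0.0745]], "rotation": [[0, 0, 0], [0, 0, 0], [0, 0, 0], [0, 0, 0], [0, 0, 0], [0, 0, 0], [0, 0, 0], [0, 0, 0]]}}

```text
time: 1.9
tool_pos: [536.1, 215.0, 97.2]
tcp_rot: [179.9, -0.0, 86.0]
ft_force: [-0.4, -0.1, 0.2]
finger_gap: 20.2
grip_force: 0.0
```

```bash
python3 - <<'E'
from h import *
a=snap('top','t2.png');b=snap('scene','s2.png');print(r.sense()['tool_pos'],r.sense()['tcp_rot'],r.sense()['finger_gap'])
def c(s,x,y,w,h,k):return cv2.convertScaleAbs(cv2.resize(cv2.cvtColor(s['frame'],cv2.COLOR_RGB2BGR)[y:y+h,x:x+w],None,fx=k,fy=k,interpolation=cv2.INTER_CUBIC),alpha=1.8)
cv2.imwrite('pics/g2.png',np.hstack([c(a,100,160,66,80,6),c(b,360,160,66,80,6)]))
E
```

```text
[535.78286592 214.79288459  96.75809811] [ 1.79917841e+02 -3.08495122e-02  8.59933624e+01] 19.74328408803494
```

View pics/g2.png

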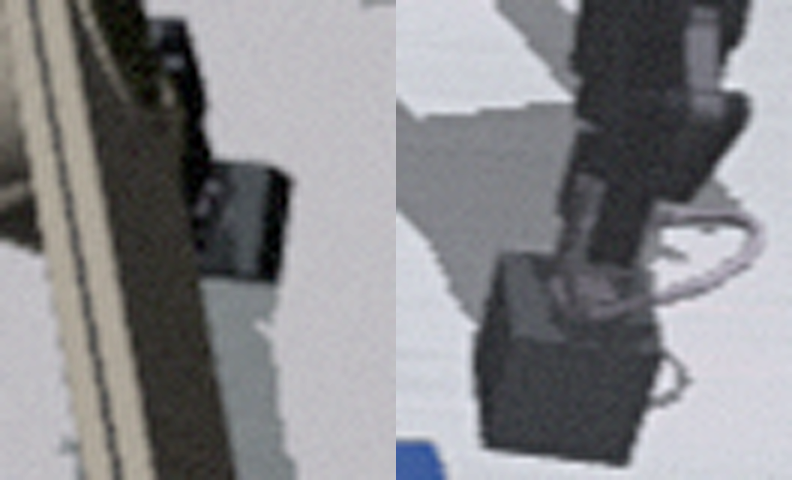

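The scene view shows the fingers bracketing the tab (crop px ≈(620,220)). The slight offset is parallax, and the ring is clear. Closing now.

{"name": "servo_tool", "arguments": {"fingers": [0.016, 0.01, 0.005, 0.005, 0.005], "linear": [[0, 0, 0.002], [0, 0, 0.002], [0, 0, 0.002], [0, 0, 0.002], [0, 0, 0.002]], "rotation": [[0, 0, 0], [0, 0, 0], [0, 0, 0], [0, 0, 0], [0, 0, 0]], "force": 40}}

```text
time: 2.5
tool_pos: [535.5, 214.6, 94.0]
tcp_rot: [180.0, -0.0, 86.0]
ft_force: [1.0, -0.1, 1.2]
finger_gap: 11.7
grip_force: 39.2
```

{"name": "servo_tool", "arguments": {"fingers": [0.005, 0.005, 0.005, 0.005, 0.005, 0.005, 0.005], "linear": [[0, 0, -0.005], [0, 0, -0.015], [0, 0, -0.035], [0, 0, -0.06], [0, 0, -0.085], [0, 0, -0.105], [0, 0, -0.115]], "rotation": [[0, 0, 0], [0, 0, 0], [0, 0, 0], [0, 0, 0], [0, 0, 0], [0, 0, 0], [0, 0, 0]], "force": 50}}

```text
time: 3.2
tool_pos: [536.1, 214.8, 211.9]
tcp_rot: [179.8, -0.1, 86.0]
ft_force: [-0.5, 0.9, -1.3]
finger_gap: 10.9
grip_force: 50.6
```

{"name": "servo_tool", "arguments": {"fingers": [0.005, 0.005, 0.005, 0.005, 0.005, 0.005, 0.005, 0.005, 0.005, 0.005], "linear": [[-0.02, 0.0015, 0], [-0.06, 0.0046, 0], [-0.108, 0.0084, 0], [-0.156, 0.0121, 0], [-0.204, 0.0158, 0], [-0.252, 0.0195, 0], [-0.3, 0.0232, 0], [-0.345, 0.0267, 0], [-0.38, 0.0294, 0], [-0.3952, 0.0306, 0]], "rotation": [[0, 0, -1], [0, 0, -2.5], [0, 0, -4], [0, 0, -6], [0, 0, -8], [0, 0, -10], [0, 0, -12], [0, 0, -13.5], [0, 0, -14.5], [0, 0, -14.8]]}}

```text
time: 4.2
tool_pos: [537.2, -185.1, 208.4]
tcp_rot: [-179.9, 0.0, 100.7]
ft_force: [0.2, 0.3, -1.1]
finger_gap: 11.2
grip_force: 50.6
```

{"name": "servo_tool", "arguments": {"fingers": [0.005, 0.005, 0.005], "linear": [[0, 0, 0.02], [0, 0, 0.03], [0, 0, 0.03]], "rotation": [[0, 0, 0], [0, 0, 0], [0, 0, 0]]}}

```text
time: 4.5
tool_pos: [537.1, -181.4, 176.5]
tcp_rot: [-179.9, -0.1, 100.8]
ft_force: [1.5, -1.0, -2.3]
finger_gap: 10.8
grip_force: 50.5
```

```bash
python3 - <<'E'
from h import *
a=snap('top','t3.png');b=snap('scene','s3.png');q=r.sense();print(q['tool_pos'],q['tcp_rot'],q['finger_gap'],q['time'],q['ft_force'])
def c(s,x,y,w,h,k):return cv2.convertScaleAbs(cv2.resize(cv2.cvtColor(s['frame'],cv2.COLOR_RGB2BGR)[y:y+h,x:x+w],None,fx=k,fy=k,interpolation=cv2.INTER_CUBIC),alpha=1.8)
cv2.imwrite('pics/g3.png',np.hstack([c(a,245,150,60,75,6),c(b,170,115,72,80,6)[:450]]))
E
```

```text
[ 537.82075568 -181.24192683  178.63443812] [-1.79943238e+02 -3.81663198e-02  1.00822283e+02] 11.155743271933712 4.6 [ 0.03248951  0.16247966 -0.45021704]
```

View pics/g3.png

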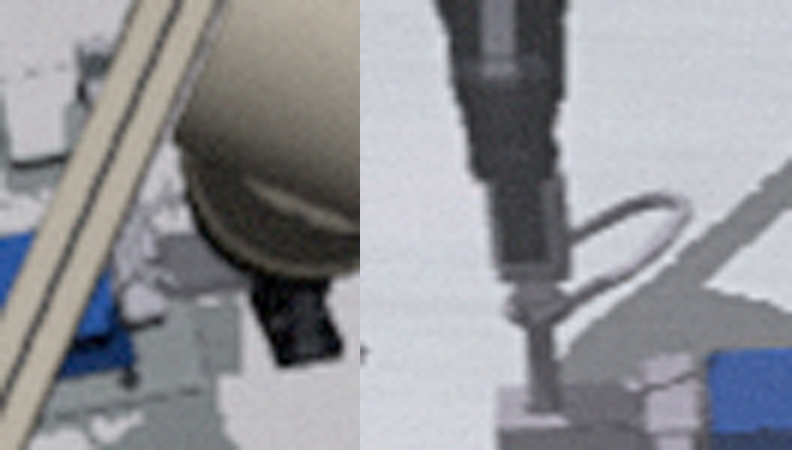

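The scene crop shows the pin upright with its ring leaning back to the hub, and the shank tip at the hole mouth (crop ≈(545,410), hole expected at ≈(541,407)). There's no contact force yet. I'll lower it gently.

{"name": "servo_tool", "arguments": {"fingers": [0.005, 0.005, 0.005, 0.005], "linear": [[0, 0, 0.001], [0, 0, 0.002], [0, 0, 0.003], [0, 0, 0.003]], "rotation": [[0, 0, 0], [0, 0, 0], [0, 0, 0], [0, 0, 0]]}}

```text
time: 5.0
tool_pos: [538.1, -181.6, 175.8]
tcp_rot: [-180.0, -0.0, 100.8]
ft_force: [-0.4, 0.4, -1.4]
finger_gap: 11.1
grip_force: 50.6
```

{"name": "servo_tool", "arguments": {"fingers": [0.005, 0.005, 0.005, 0.005, 0.005, 0.005], "linear": [[0, 0, 0.001], [0, 0, 0.002], [0, 0, 0.003], [0, 0, 0.004], [0, 0, 0.005], [0, 0, 0.005]], "rotation": [[0, 0, 0], [0, 0, 0], [0, 0, 0], [0, 0, 0], [0, 0, 0], [0, 0, 0]]}}

```text
time: 5.6
tool_pos: [537.9, -181.8, 170.6]
tcp_rot: [-180.0, -0.0, 100.8]
ft_force: [0.2, 0.6, -1.5]
finger_gap: 11.2
grip_force: 50.6
```

{"name": "servo_tool", "arguments": {"fingers": [0.005, 0.005, 0.005, 0.005, 0.005, 0.005, 0.005], "linear": [[0, 0, 0.002], [0, 0, 0.004], [0, 0, 0.006], [0, 0, 0.008], [0, 0, 0.01], [0, 0, 0.012], [0, 0, 0.012]], "rotation": [[0, 0, 0], [0, 0, 0], [0, 0, 0], [0, 0, 0], [0, 0, 0], [0, 0, 0], [0, 0, 0]]}}

```text
time: 6.3
tool_pos: [537.9, -181.7, 158.4]
tcp_rot: [-180.0, -0.0, 100.8]
ft_force: [0.9, 0.4, -1.6]
finger_gap: 11.2
grip_force: 50.6
```

```bash
python3 - <<'E'
from h import *
b=snap('scene','s4.png');q=r.sense();print(q['tool_pos'],q['wrist_torque'],q['ft_force'])
def c(s,x,y,w,h,k):return cv2.convertScaleAbs(cv2.resize(cv2.cvtColor(s['frame'],cv2.COLOR_RGB2BGR)[y:y+h,x:x+w],None,fx=k,fy=k,interpolation=cv2.INTER_CUBIC),alpha=1.8)
cv2.imwrite('pics/g4.png',c(b,170,120,80,90,6.5))
E
```

```text
[ 537.95445857 -181.73725792  158.55270084] [-0.00460262 -0.00327204 -0.05124776] [-0.17270775  0.05664563 -1.50907982]
```

View pics/g4.png

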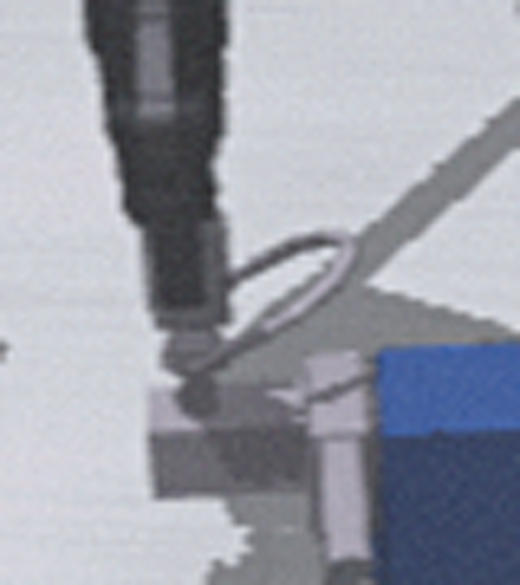

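The pin is going into the hole (crop ≈(200,400)) with no side force. Continuing.

{"name": "servo_tool", "arguments": {"fingers": [0.005, 0.005, 0.005, 0.005, 0.005, 0.005, 0.005, 0.005], "linear": [[0, 0, 0.002], [0, 0, 0.005], [0, 0, 0.008], [0, 0, 0.011], [0, 0, 0.014], [0, 0, 0.016], [0, 0, 0.017], [0, 0, 0.017]], "rotation": [[0, 0, 0], [0, 0, 0], [0, 0, 0], [0, 0, 0], [0, 0, 0], [0, 0, 0], [0, 0, 0], [0, 0, 0]]}}

```text
time: 7.15
tool_pos: [538.0, -181.8, 141.6]
tcp_rot: [-180.0, -0.0, 100.8]
ft_force: [0.2, 0.7, -2.0]
finger_gap: 11.1
grip_force: 50.6
```

{"name": "servo_tool", "arguments": {"fingers": [0.005, 0.005, 0.005], "linear": [[0, 0, 0.001], [0, 0, 0.002], [0, 0, 0.002]], "rotation": [[0, 0, 0], [0, 0, 0], [0, 0, 0]]}}

```text
time: 7.45
tool_pos: [538.2, -181.9, 140.0]
tcp_rot: [180.0, 0.0, 100.8]
ft_force: [0.2, -0.5, -0.7]
finger_gap: 11.1
grip_force: 50.8
```

{"name": "servo_tool", "arguments": {"fingers": [0.005, 0.005, 0.005], "linear": [[0, 0, 0.0005], [0, 0, 0.001], [0, 0, 0.001]], "rotation": [[0, 0, 0], [0, 0, 0], [0, 0, 0]]}}

```text
time: 7.75
tool_pos: [538.3, -182.0, 139.9]
tcp_rot: [180.0, 0.0, 100.8]
ft_force: [-3.6, 0.5, 7.0]
finger_gap: 11.2
grip_force: 51.9
```

The collar is seated: contact force is 7 N at TCP z 139.9, and 98 + 41.8 was expected. I'll release, rise clear, then check.

{"name": "servo_tool", "arguments": {"fingers": [0.012, 0.016, 0.022, 0.03, 0.034, 0.034, 0.034, 0.034, 0.034], "linear": [[0, 0, -0.001], [0, 0, -0.001], [0, 0, -0.001], [0, 0, -0.002], [0, 0, -0.008], [0, 0, -0.02], [0, 0, -0.035], [0, 0, -0.05], [0, 0, -0.05]], "rotation": [[0, 0, 0], [0, 0, 0], [0, 0, 0], [0, 0, 0], [0, 0, 0], [0, 0, 0], [0, 0, 0], [0, 0, 0], [0, 0, 0]]}}

```text
time: 8.65
tool_pos: [540.0, -182.6, 193.0]
tcp_rot: [179.7, 0.2, 100.8]
ft_force: [-0.2, 0.8, 0.9]
finger_gap: 33.9
grip_force: 0.0
```

{"name": "servo_tool", "arguments": {"fingers": [0.02, 0.01, 0, 0, 0, 0], "linear": [[0.015, 0, 0], [0.035, 0, 0], [0.055, 0, 0], [0.075, 0, 0], [0.08, 0, 0], [0.08, 0, 0]], "rotation": [[0, 0, 0], [0, 0, 0], [0, 0, 0], [0, 0, 0], [0, 0, 0], [0, 0, 0]]}}

```text
time: 9.25
tool_pos: [522.7, -102.1, 188.3]
tcp_rot: [-180.0, -0.0, 100.9]
ft_force: [0.1, -0.1, -0.2]
finger_gap: 0.2
grip_force: 0.0
```

```bash
python3 - <<'E'
from h import *
b=snap('scene','s5.png');q=r.sense();print(q['tool_pos'],q['tcp_rot'],q['finger_gap'],q['ft_force'])
B=dict(b)
u=np.array([.1874,-.9823]);o=np.array([538.2,-182])
def P(x,z):return proj(B,[*(o+u*x),98+z])
k=6.5
for n,p in dict(org=P(0,0),tabtop=P(0,50),bow=P(-48,37)).items():print(n,p,(p-[170,110]+.5)*k)
def c(s,x,y,w,h,k):return cv2.convertScaleAbs(cv2.resize(cv2.cvtColor(s['frame'],cv2.COLOR_RGB2BGR)[y:y+h,x:x+w],None,fx=k,fy=k,interpolation=cv2.INTER_CUBIC),alpha=1.8)
cv2.imwrite('pics/g5.png',c(b,170,110,110,90,k))
E
```

```text
[ 522.92096403 -102.87545266  188.49790467] [-1.79977328e+02  2.25101076e-03  1.00840096e+02] 0.16054279315807427 [-0.25247271 -0.2674275  -0.0452968 ]
org [199.94600829 182.10032185] [197.8990539  471.90209201]
tabtop [198.0923122  161.16755715] [185.85002929 335.83912148]
bow [222.70123916 165.60744702] [345.80805457 364.69840562]
```

View pics/g5.png

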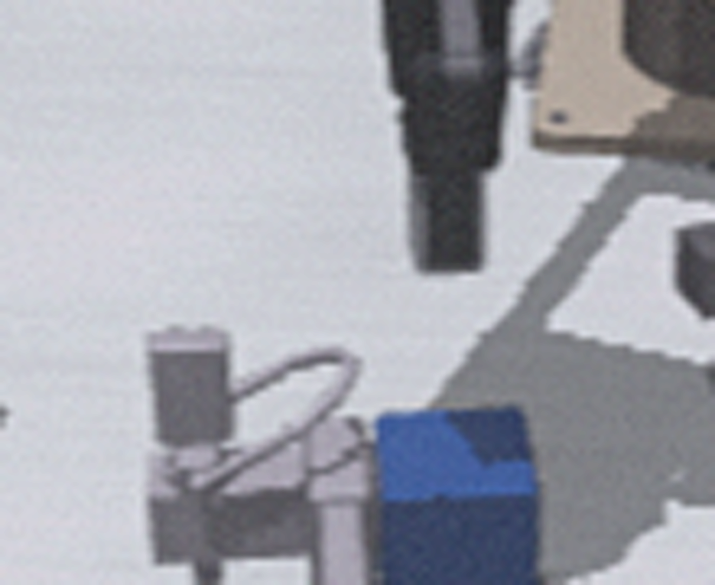

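The pin is fully home: the predicted tab top at (186,336) matches the image. The ring leans back, bow at ≈(350,360), and the shut fingers are behind and above it. I'll lower them behind the bow.

{"name": "servo_tool", "arguments": {"fingers": [0, 0, 0, 0, 0, 0, 0], "linear": [[0, 0, 0.015], [0, 0, 0.033], [0, 0, 0.044], [0, 0, 0.044], [-0.01, 0, 0.044], [-0.016, 0, 0.044], [-0.016, 0, 0.044]], "rotation": [[0, 0, 0], [0, 0, 0], [0, 0, 0], [0, 0, 0], [0, 0, 0], [0, 0, 0], [0, 0, 0]]}}

```text
time: 10.0
tool_pos: [526.9, -120.2, 145.8]
tcp_rot: [179.9, 0.1, 100.7]
ft_force: [-0.0, -1.0, -0.3]
finger_gap: 0.0
grip_force: 0.1
```

{"name": "servo_tool", "arguments": {"fingers": [0, 0, 0, 0, 0, 0, 0, 0], "linear": [[-0.0035, 0, -0.001], [-0.006, 0, -0.005], [-0.009, 0, -0.009], [-0.0125, 0, -0.013], [-0.016, 0, -0.0165], [-0.02, 0, -0.0195], [-0.024, 0, -0.022], [-0.024, 0, -0.022]], "rotation": [[0, 0, 0], [0, 0, 0], [0, 0, 0], [0, 0, 0], [0, 0, 0], [0, 0, 0], [0, 0, 0], [0, 0, 0]]}}

```text
time: 10.8
tool_pos: [530.9, -143.3, 167.2]
tcp_rot: [180.0, 0.0, 100.7]
ft_force: [0.4, 0.0, -0.1]
finger_gap: 0.1
grip_force: 0.0
```

```bash
python3 - <<'E'
from h import *
b=snap('scene','s6.png');q=r.sense();print(q['tool_pos'],q['ft_force'])
def c(s,x,y,w,h,k):return cv2.convertScaleAbs(cv2.resize(cv2.cvtColor(s['frame'],cv2.COLOR_RGB2BGR)[y:y+h,x:x+w],None,fx=k,fy=k,interpolation=cv2.INTER_CUBIC),alpha=1.8)
cv2.imwrite('pics/g6.png',c(b,175,120,75,80,7))
E
```

```text
[ 530.67849637 -142.97560213  166.88765206] [ 0.08639658 -0.16268224  0.62020203]
```

View pics/g6.png

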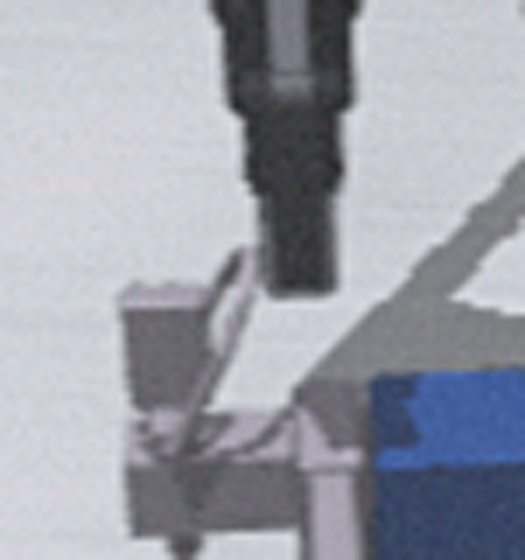

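The ring is raised to about 60°, with the bow at ≈(250,260) against the fingertips. Continuing over the top.

{"name": "servo_tool", "arguments": {"fingers": [0, 0, 0, 0, 0, 0, 0, 0, 0, 0], "linear": [[-0.004, 0, -0.0015], [-0.009, 0, -0.003], [-0.0135, 0, -0.0045], [-0.018, 0, -0.0055], [-0.023, 0, -0.006], [-0.028, 0, -0.0065], [-0.033, 0, -0.0065], [-0.038, 0, -0.0065], [-0.044, 0, -0.0065], [-0.05, 0, -0.0065]], "rotation": [[0, 0, 0], [0, 0, 0], [0, 0, 0], [0, 0, 0], [0, 0, 0], [0, 0, 0], [0, 0, 0], [0, 0, 0], [0, 0, 0], [0, 0, 0]]}}

```text
time: 11.85
tool_pos: [540.0, -192.2, 173.2]
tcp_rot: [-180.0, 0.0, 100.8]
ft_force: [0.1, 0.3, 0.1]
finger_gap: 0.0
grip_force: 0.0
```

{"name": "servo_tool", "arguments": {"fingers": [0, 0, 0, 0, 0, 0, 0], "linear": [[-0.004, 0, 0], [-0.004, 0, -0.005], [-0.002, 0, -0.02], [0.01, 0, -0.045], [0.04, 0, -0.065], [0.08, 0, -0.07], [0.08, 0, -0.07]], "rotation": [[0, 0, 0], [0, 0, 0], [0, 0, 0], [0, 0, 0], [0, 0, 0], [0, 0, 0], [0, 0, 0]]}}

```text
time: 12.55
tool_pos: [525.6, -109.4, 246.8]
tcp_rot: [179.8, 0.0, 101.0]
ft_force: [1.0, -0.4, -0.6]
finger_gap: 0.3
grip_force: 0.0
```

```bash
python3 - <<'E'
from h import *
b=snap('scene','s7.png');a=snap('top','t7.png');q=r.sense();print(q['tool_pos'],q['ft_force'],q['time'])
def c(s,x,y,w,h,k):return cv2.convertScaleAbs(cv2.resize(cv2.cvtColor(s['frame'],cv2.COLOR_RGB2BGR)[y:y+h,x:x+w],None,fx=k,fy=k,interpolation=cv2.INTER_CUBIC),alpha=1.8)
cv2.imwrite('pics/g7.png',c(b,165,130,100,80,7))
E
```

```text
[ 525.41018839 -112.23277679  245.05353643] [-0.54855667  0.38964067 -1.33989994] 12.65
```

View pics/g7.png

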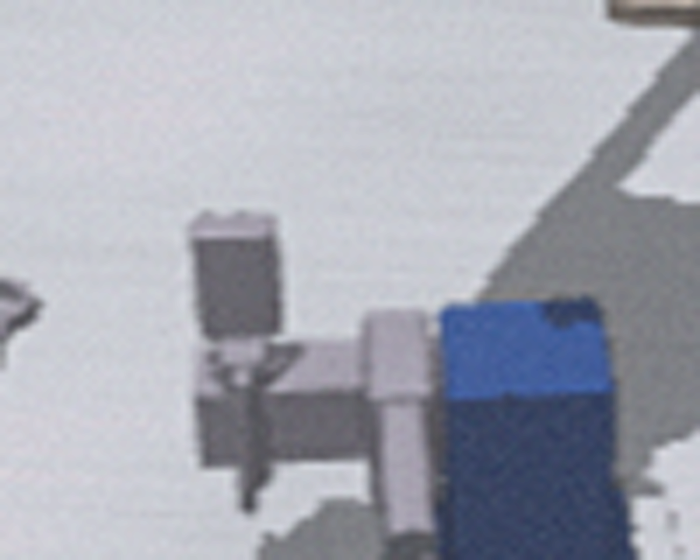

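The ring hangs straight down around the shaft (near arm at ≈(250,430)), and the pin is still home with its tab top at (235,224) as predicted. The robot is clear, so I'll let it settle and hand in.

{"name": "servo_tool", "arguments": {"fingers": [0, 0, 0, 0, 0], "linear": [[0, 0, -0.02], [0, 0, -0.03], [0, 0, -0.03], [0, 0, -0.03], [0, 0, -0.03]], "rotation": [[0, 0, 0], [0, 0, 0], [0, 0, 0], [0, 0, 0], [0, 0, 0]]}}

```text
time: 13.15
tool_pos: [524.6, -113.3, 272.3]
tcp_rot: [-179.9, -0.0, 100.8]
ft_force: [-0.2, 0.4, 0.3]
finger_gap: 0.2
grip_force: 0.0
```

```bash
python3 -c "
from bench import r
print(r.hand_in())"
```

```text
the job is handed in; nothing more can be done
None
```

The linchpin is fully home in the cross hole of the right-hand fixture, its ring has swung over the head and hangs down around the shaft, and the job was handed in at 13.15 s with the robot clear and the loose parts never touched.

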